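Put a petri dish under extraction and open the damper fully

TASK

Push the petri dish along the worktop, without lifting it, between the two guide rails of the small extraction unit until it rests against the stop below the grille. Then slide the orange damper lever on top of the unit away from its shut end, past the half-open notch, to the fully open stop, so that it stays there. Leave the other loose things where they stand.

Things in the scene. Friction and masses are not known exactly. Their poses are not given: they have to be found in the camera images.
- petri_dish: round glass petri dish with lid, 94 mm across the lid, 18 mm high, about 60 g; the part that touches other things is a cylinder of radius 44 mm and height 14 mm. Origin at the centre of its underside, z up. It slides on the worktop.
- extractor: white extraction unit fixed to the worktop, box 208 mm wide (its x), 85 mm deep (y -85 mm to 0), 65 mm high. Origin on the worktop, middle of the foot of the front face; +y points out of that face towards the dish, z up. The front has a grille with an orange shutter behind it.
- dish_home (a point): where the centre of the dish's underside comes when home: unit x = 0, y = 47 mm, worktop height; same axes as the unit. The rubber stop strip (6 mm high) stands 3 mm out of the front face. Two aluminium rails, 16 mm high, run from the face to y = 36 mm with inner faces at x = -53 and +53 mm, then flare out to y = 49 mm, x = -69 and +69 mm.
- lever_top (a point): centre of the top edge of the orange lever, 104 mm above the worktop. The lever is an upright paddle 10 mm thick (unit x), 26 mm wide (unit y), 32 mm high (72 to 104 mm above the worktop), over a black slot in the unit's top. In the unit's frame this point moves along y = -50 mm from x = -30 mm (shut) to +30 mm (fully open).
- damper (a joint): travel of the lever in m, along the unit's +x: 0 = shut (at the start), 0.030 = half-open notch, where it clicks in and rests, 0.060 = fully open, an end stop where it also clicks in. It must be pushed over humps with tops at 0.014 and 0.046, with some 6 to 8 N each (more if fast), and then springs on by itself into the next notch.
- sample_bottle: glass sample bottle, 58 mm across, 103 mm high, a bystander near the unit's +x end; origin at the centre of its underside
- rubber_bung: red rubber bung, 32 mm across, 26 mm high, a bystander near the unit's -x end; origin at the centre of its underside
- weighing_boat: white plastic weighing boat, 81 x 81 x 13 mm, a bystander; origin at the centre of its underside
- timer: white timer lying on its back, 66 x 60 x 18 mm, a bystander; origin at the centre of its underside
- marker_pen: red and white marker pen lying on the worktop, 135 mm long, a bystander; origin below its middle
Not all that is in view belongs to the job. Leave any blue look-alike of the petri_dish alone.

How it is judged (in metres and radians):
On the way, in this order (a step that is already met when the one before it is completed fails the run):
1. the dish is home between the rails, against the stop, with the damper still shut (y of petri_dish in the frame of extractor between 0.04 and 0.052 m and x of petri_dish in the frame of extractor between -0.013 and 0.013 m and height (world z) of petri_dish below 0.004 m and value of joint damper below 0.01 m), for 0.2 s.
2. the damper lever is at its fully open stop (value of joint damper above 0.056 m), for 0.2 s.
At the end, for the whole second after the job is handed in: the dish lies flat and at rest between the rails, within 5 mm of the stop strip and 13 mm of the middle, and the damper lever rests within 4 mm of its fully open stop (y of petri_dish in the frame of extractor between 0.04 and 0.052 m and x of petri_dish in the frame of extractor between -0.013 and 0.013 m and height (world z) of petri_dish below 0.004 m and value of joint damper above 0.056 m and linear speed of petri_dish below 0.01 m/s and velocity of joint damper between -0.01 and 0.01 m/s); the robot touches nothing.
It fails at once if the petri dish is lifted or tipped up (height (world z) of petri_dish above 0.008 m or angle between petri_dish's own z axis and vertical above 0.15 rad).
It fails at once if a bystander is moved by more than 20 mm (distance of any of sample_bottle, rubber_bung, weighing_boat, timer, marker_pen from where it was at the start of the episode above 0.02 m).
It also fails if it takes over 50 s, if anything falls off the work surface, if the arm or the gripper's body presses on something with over 40 N, if the wrist force passes 120 N, or if a joint passes its speed limit or range.

ROBOT

A 6-joint arm with a two-finger parallel gripper is mounted at the origin on a cart in front of the work surface, level with it; the furniture and walls round the work are solid. World frame = base frame: x ahead of the robot, y to its left, z up, the work surface at z = 0. Lengths are in m, angles in degrees, forces in N, time in s.
With the tool pointing down it reaches from about 0.25 to 0.725 m from the base axis. Payload 9.7 kg.
Tool frame: the origin (TCP) lies at the very end of the fingers, on their centre line; the grasp point (between the pads) lies 19 mm behind it; z points along the fingers, y is the direction in which the jaws open and shut (so a half turn about z gives the same grasp; the last joint's range is limited). The gripper opens to 85 mm and grips with 20 to 120 N. Pads are 22 mm wide; open, the fingers measure 114 mm over their backs; the gripper's body (76 mm by 85 mm) begins 54 mm behind the grasp point. The pads swing forward as they close: fully open they stand 13 mm farther back than shut.
Start: joints at [-69.271, 4.979, 10.078, 95.1, 0, 90], TCP at [0.195, -0.514, 0.231] pointing down, gripper open.
Joint ranges: [-179.16, 179.16], [-48.56, 103.87], [-65.8, 70.77], [-126.05, 130.52], [-82.76, 87.17], [-180, 180]. Speed limits (degrees/s): [127.2, 127.2, 147.25, 180, 180, 180].

INTERFACE

Orientations are given as [roll, pitch, yaw] about the fixed x, y, z axes, in that order (R = Rz(yaw) Ry(pitch) Rx(roll)).
In Python, from workcell import bot gives the robot as it stands. The module is installed in compiled form; this text tells all that it offers.
- The arm moves only by the tool step_arm, never from a script. Its arguments are lists of equal length, an entry for each row: "dr": the turn, a rotation vector about the tool's x, y, z in rad, a list of three; "xyz": the shift along the tool's x, y, z in units of 40 mm (1.0 is 40 mm), a list of three; "gripper": the opening, from 0 (shut) to 1 (fully open). In form: {"dr": [[wx, wy, wz], ...], "xyz": [[x, y, z], ...], "gripper": [gripper, ...]}. A call has exactly 8 rows; each row is the pose to reach, as a shift and turn from the pose commanded when the call began, along the tool's axes at that moment; what a row does not reach only later rows make up. A row lasts 1/10 s, in which the tool goes at most 50 mm and 8.59 degrees, less where a joint would pass 70% of its speed; a pose out of reach is approached as far as the arm can. A call with a gripper value outside its range is refused whole. The fingers move at their own pace and stop on an object; "squeeze" is the grip in N (left out, the last holds). Time passes only in rows, so rows that repeat a pose let the fingers close, or fill a call up. It gives the time, the measured TCP pose, the force and the opening at its end, in the units of the state.
- bot.get_obs(): the state, without advancing time (a new reading comes with each control period).
- bot.camera(name): name is "scene" or "top" or "wrist"; returns a dict with "image" (400x640x3 uint8, red, green, blue), "camera_matrix" (3x3 intrinsics, pixels), "R" (3x3) and "t" (3): a world point X has camera coordinates R X + t. Camera axes: x right, y down, z forward; pixel columns grow to the right and rows downward; lengths in m; the calibration is good to about 2 mm. A picture is of the moment at which its call begins. There is no depth.
- bot.job_done(): hands the job in, once; it reports no verdict.
Trained networks look in a picture, given as the dict that the camera call returned (one of the last four; its "shot" number tells which), for a name from the list of things; names that differ only in an ending like _2 or _b are one class to them, and where a whole thing is asked for, a point or a joint stands for the part that bears it (a point fixed in the world has none). Each returns a list of dicts, best first, with "p" (0 to 1); they miss things now and then, are a little off and sometimes report something else, mostly with a low value. They report only what shows in the picture. A call takes as long as a camera call. They do not tell look-alikes from the thing itself.
- bot.regions_of(picture, thing): "region" (400x640 bool, what is visible of it) and "box" ([centre column, centre row, width, height] in pixels, round what is visible of it).
The state is a dict: "time": time; "q": joint angles; "qd": joint speeds; "joint_efforts": joint torques, N m; "ee_pos": TCP position; "tcp_rot": TCP orientation; "wrist_force": force on the tool from outside, world axes, zero at the start; "torque": the same for the moment, N m; "opening": finger opening in m.
Only numpy, scipy, OpenCV 4.12 (cv2) and the standard library are available. Lean on these libraries where they do the work, as an engineer would, in place of code of your own. Each camera call takes 0.05 s, during which the arm holds its last target.

## Working session

There is one attempt and no reset: what is moved stays moved. The work goes in short steps, Python scripts to look and compute and a tool call to move; the robot and the scene stay as the last step left them, time stands still between calls to the robot, and variables do not carry over. Pictures are saved under pics/ and viewed, and the job is handed in when it is done.

Besides the shell and the picture viewer there is one more tool, called after "Emit:" as name(argument=value, ...) on one line, values as JSON. step_arm: Moves the arm, as the interface text tells. Its arguments: {"type":"object","properties":{"dr":{"type":"array"},"xyz":{"type":"array"},"gripper":{"type":"array"},"squeeze":{"type":"number"}},"required":["dr","xyz","gripper"]}

```bash
mkdir -p pics
cat > h.py <<'E'
import numpy as np, cv2
from workcell import bot
def save(p,n): cv2.imwrite('pics/'+n+'.png',p['image'][:,:,::-1])
def ray(p,u,v,z):
    K=p['camera_matrix'];R=np.array(p['R']);t=np.array(p['t'])
    c=-R.T@t; d=R.T@np.linalg.inv(K)@np.array([u,v,1.]); return c+d*(z-c[2])/d[2]
def proj(p,X):
    c=np.array(p['R'])@X+p['t']; q=p['camera_matrix']@c; return q[:2]/q[2]
E
python3 - <<'E'
from h import *
print(bot.get_obs())
for n in ['scene','top']:
    p=bot.camera(n); save(p,n+'0'); print(n,-np.array(p['R']).T@p['t'])
    for th in ['petri_dish','extractor','lever_top','sample_bottle','rubber_bung','weighing_boat','timer','marker_pen']:
        for r in bot.regions_of(p,th)[:3]:
            print(th,round(r['p'],2),np.round(r['box'],1),np.round(ray(p,r['box'][0],r['box'][1],0.01),3))
E
```

```text
{'time': 0.0, 'q': array([-6.92720758e+01,  5.01119433e+00,  1.00327840e+01,  9.51010531e+01,
       -7.87165155e-04,  8.99993063e+01]), 'qd': array([ 0.0617104 ,  0.0141959 ,  0.00024885, -0.07848597,  0.05976731,
        0.07168829]), 'joint_efforts': array([ 6.63362644e-04, -5.20389819e+01,  4.64806831e+01,  1.62132690e-02,
        4.04433308e-05, -1.31137895e-05]), 'ee_pos': array([ 0.19456952, -0.51416637,  0.23056723]), 'tcp_rot': array([-1.79920537e+02,  7.86202263e-04,  2.07286191e+01]), 'wrist_force': array([0.09090487, 0.33451904, 0.2222826 ]), 'torque': array([ 0.02231976, -0.01773105, -0.00546637]), 'opening': 0.08517039431191101}
scene [0.04194423 0.7284999  1.1094446 ]
petri_dish 0.83 [319.  236.1  23.7  22.6] [ 0.545 -0.055  0.01 ]
petri_dish 0.74 [299.2 272.6  25.8  23.9] [0.52  0.105 0.01 ]
extractor 0.67 [348.1 195.8  62.1  47.7] [ 0.555 -0.277  0.01 ]
extractor 0.24 [365.2 226.4   4.3   8. ] [ 0.43  -0.174  0.01 ]
sample_bottle 0.83 [308.6 174.1  12.9  25.8] [ 0.747 -0.305  0.01 ]
rubber_bung 0.56 [364.9 224.9   5.    9.1] [ 0.435 -0.18   0.01 ]
weighing_boat 0.64 [241.5 288.2  32.3  23.3] [0.64  0.244 0.01 ]
timer 0.63 [307.5 327.1  22.8  23.9] [0.397 0.25  0.01 ]
marker_pen 0.54 [403.1 177.3  19.9  16.5] [ 0.42  -0.476  0.01 ]
top [ 0.37246461 -0.1078277   1.28120681]
petri_dish 0.96 [232.5 223.1  32.4  31.5] [0.519 0.109 0.01 ]
petri_dish 0.86 [285.8 216.1  31.1  30.4] [ 0.541 -0.053  0.01 ]
petri_dish 0.75 [348.8 212.4  44.5  71.9] [ 0.553 -0.245  0.01 ]
extractor 0.89 [349.5 213.7  43.2  75.4] [ 0.549 -0.247  0.01 ]
sample_bottle 0.96 [358.6 159.7  20.8  27.3] [ 0.719 -0.278  0.01 ]
rubber_bung 0.67 [327.2 251.5   7.4   9.7] [ 0.434 -0.178  0.01 ]
weighing_boat 0.82 [188.9 184.2  27.7  25.5] [0.639 0.245 0.01 ]
timer 0.68 [179.8 263.9  18.3  26.5] [0.397 0.261 0.01 ]
marker_pen 0.73 [422.6 256.9  17.9  41. ] [ 0.418 -0.467  0.01 ]
marker_pen 0.45 [182.2 264.8  22.3  24.8] [0.394 0.254 0.01 ]
```

Run:
```python
import cv2
a=cv2.imread('pics/top0.png')[120:320,160:460];cv2.imwrite('pics/top0z.png',cv2.resize(a,(780,520),interpolation=cv2.INTER_CUBIC))
a=cv2.imread('pics/scene0.png')[140:350,220:430];cv2.imwrite('pics/scene0z.png',cv2.resize(a,(600,600),interpolation=cv2.INTER_CUBIC))
```

```text
(no output)
```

View pics/top0z.png

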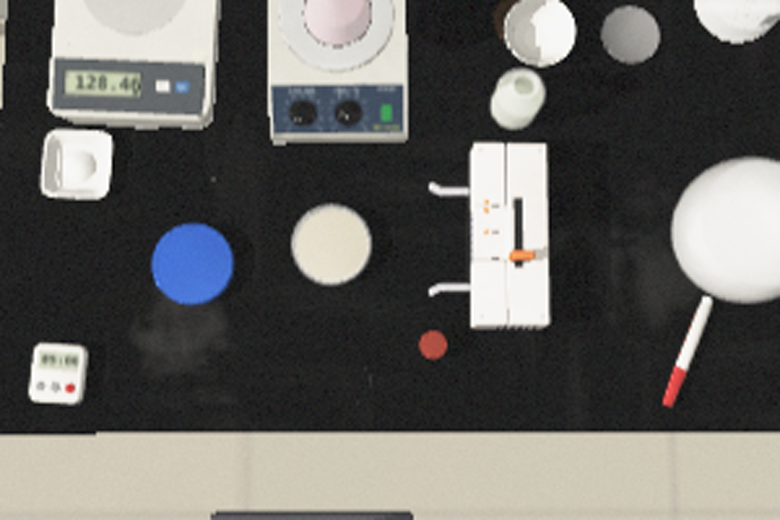

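View pics/scene0z.png

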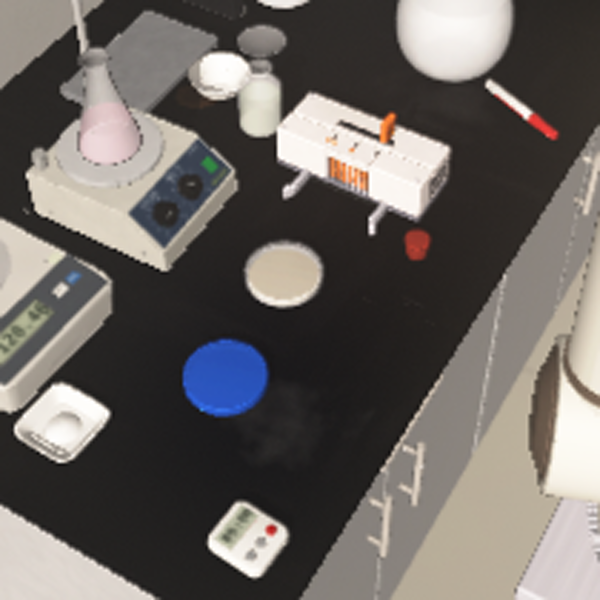

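The white dish is at about (0.54, -0.05) and the blue one is the look-alike. The unit's front faces roughly +y. Next I'll move the wrist camera above the gap for a closer look.

```bash
cat >> h.py <<'E'
from scipy.spatial.transform import Rotation as Ro
def plan(pos,yaw):
    o=bot.get_obs(); R0=Ro.from_euler('xyz',o['tcp_rot'],degrees=True); R1=Ro.from_euler('xyz',[180,0,yaw],degrees=True)
    print('pos',np.round(o['ee_pos'],4),np.round(o['tcp_rot'],2),'t',o['time'])
    print('xyz',np.round(R0.inv().apply(np.array(pos)-o['ee_pos'])/0.04,3),'dr',np.round((R0.inv()*R1).as_rotvec(),3))
E
python3 - <<'E'
from h import *
plan([0.45,-0.10,0.30],90)
E
```

```text
pos [ 0.1947 -0.5144  0.2313] [180.     0.    20.73] t 0.9
xyz [ 9.637 -7.43  -1.718] dr [ 0.     0.    -1.209]
```

Emit:
step_arm(dr=[[0, 0, -0.12], [0, 0, -0.24], [0, 0, -0.36], [0, 0, -0.48], [0, 0, -0.6], [0, 0, -0.72], [0, 0, -0.84], [0, 0, -0.96]], xyz=[[0.6, -0.5, -0.5], [1.5, -1.2, -1.0], [2.4, -1.9, -1.5], [3.3, -2.6, -1.7], [4.2, -3.3, -1.7], [5.1, -4.0, -1.7], [6.0, -4.7, -1.7], [6.9, -5.4, -1.7]], gripper=[1, 1, 1, 1, 1, 1, 1, 1])

```text
time: 1.7
ee_pos: [0.3769, -0.213, 0.2995]
tcp_rot: [180.0, 0.0, 76.0]
wrist_force: [0.3, -0.1, 0.2]
opening: 0.0854
```

Run:
```python
from h import *
plan([0.45,-0.10,0.30],90)
```

```text
pos [ 0.3769 -0.213   0.2995] [1.7996e+02 1.0000e-02 7.6000e+01] t 1.7
xyz [ 3.183  1.09  -0.011] dr [ 0.001  0.    -0.244]
```

Emit:
step_arm(dr=[[0, 0, -0.08], [0, 0, -0.16], [0, 0, -0.244], [0, 0, -0.244], [0, 0, -0.244], [0, 0, -0.244], [0, 0, -0.244], [0, 0, -0.244]], xyz=[[0.8, 0.3, 0], [1.6, 0.6, 0], [2.4, 0.9, 0], [3.0, 1.05, 0], [3.2, 1.1, 0], [3.2, 1.1, 0], [3.2, 1.1, 0], [3.2, 1.1, 0]], gripper=[1, 1, 1, 1, 0.6, 0.6, 0.6, 0.6])

```text
time: 2.5
ee_pos: [0.4502, -0.1024, 0.2994]
tcp_rot: [180.0, 0.0, 89.6]
wrist_force: [0.0, 0.2, 0.2]
opening: 0.0509
```

Run:
```python
from h import *
plan([0.45,-0.10,0.30],90)
for n in ['wrist','top','scene']:
    p=bot.camera(n); save(p,n+'1'); print(n,-np.array(p['R']).T@p['t'], np.round(p['R'],2).tolist())
    for th in ['petri_dish','extractor','lever_top','rubber_bung','sample_bottle']:
        for r in bot.regions_of(p,th)[:3]:
            print(th,round(r['p'],2),np.round(r['box'],1),np.round(ray(p,r['box'][0],r['box'][1],0.014),3))
```

```text
pos [ 0.4502 -0.1024  0.2994] [1.7999e+02 1.0000e-02 8.9640e+01] t 2.5
xyz [ 0.059 -0.004 -0.014] dr [ 0.     0.    -0.006]
wrist [ 0.45143827 -0.02453351  0.4417001 ] [[1.0, -0.01, 0.0], [-0.01, -0.95, 0.31], [-0.0, -0.31, -0.95]]
petri_dish 0.71 [398.4 113.5  81.1  84.4] [ 0.548 -0.059  0.014]
petri_dish 0.61 [381.8   6.1  43.4   7.4] [0.523 0.056 0.014]
lever_top 0.74 [399.5 247.1  47.   10.3] [ 0.561 -0.234  0.014]
lever_top 0.7 [527.2 289.5  80.5  73.7] [ 0.744 -0.301  0.014]
rubber_bung 0.86 [301.9 208.8  26.5  29.7] [ 0.431 -0.178  0.014]
sample_bottle 0.83 [526.2 289.6  78.   73.8] [ 0.743 -0.301  0.014]
top [ 0.37246461 -0.1078277   1.28120681] [[0.0, -1.0, 0.02], [-0.99, -0.0, -0.16], [0.16, -0.02, -0.99]]
petri_dish 0.96 [233.7 220.4  32.   33.8] [0.527 0.104 0.014]
extractor 0.92 [357.6 211.4  29.6  71. ] [ 0.556 -0.272  0.014]
extractor 0.39 [191.4 182.6  26.4  27.8] [0.643 0.237 0.014]
sample_bottle 0.74 [360.  159.9  22.3  27.7] [ 0.718 -0.282  0.014]
sample_bottle 0.51 [356.8 212.1  38.6  72.2] [ 0.553 -0.269  0.014]
scene [0.04194423 0.7284999  1.1094446 ] [[-0.86, -0.51, -0.01], [-0.36, 0.62, -0.7], [0.36, -0.6, -0.72]]
petri_dish 0.92 [300.4 273.8  27.7  25.3] [0.513 0.109 0.014]
petri_dish 0.82 [317.2 237.4  26.9  25.3] [ 0.546 -0.044  0.014]
petri_dish 0.27 [310.5 172.4  15.6  24.2] [ 0.744 -0.314  0.014]
extractor 0.7 [346.7 195.6  64.8  45.9] [ 0.558 -0.272  0.014]
extractor 0.66 [306.9 327.9  23.3  23.6] [0.395 0.255 0.014]
lever_top 0.68 [347.1 192.4  22.5  22.8] [ 0.565 -0.288  0.014]
rubber_bung 0.55 [401.1 177.7  23.3  23. ] [ 0.425 -0.466  0.014]
sample_bottle 0.57 [309.2 171.4  13.2  27.9] [ 0.751 -0.316  0.014]
```

View pics/wrist1.png

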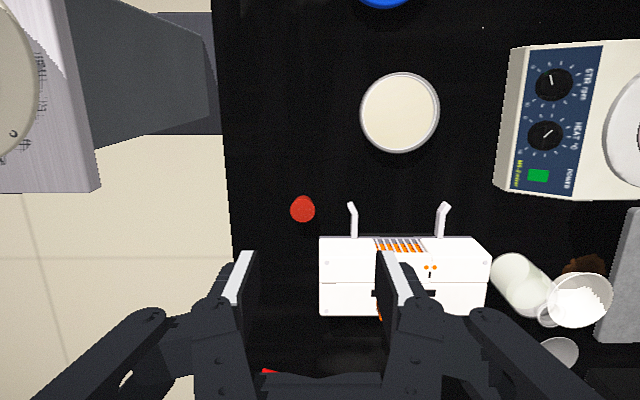

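Run:
```python
import cv2
a=cv2.imread('pics/wrist1.png')[60:330,300:500];a=a[:]
cv2.imwrite('pics/w1dish.png',cv2.resize(a[0:100,40:160],(780,650),interpolation=cv2.INTER_CUBIC)[:600])
cv2.imwrite('pics/w1unit.png',cv2.resize(a[135:265,:],(800,520),interpolation=cv2.INTER_CUBIC))
```

```text
(no output)
```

View pics/w1unit.png

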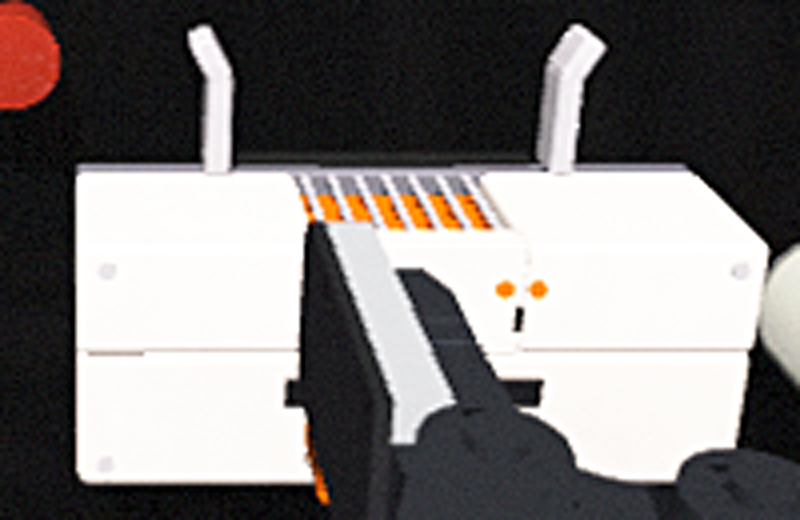

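```bash
cat > fit.py <<'E'
from h import *
import scipy.optimize as so
E
python3 - <<'E'
from h import *
from scipy.optimize import least_squares
p=bot.camera('wrist')
f=lambda x,y:(300+x/4,195+y/4)
pts=[((-.104,0,0),f(77,165)),((.104,0,0),f(687,167)),((-.104,-.085,.065),f(77,483)),((.104,0,.065),f(768,243)),
((-.053,.036,.016),f(233,75)),((.053,.036,.016),f(553,66)),((-.060,-.050+.0,.065),None)]
pts=[q for q in pts if q[1]]
def res(s):
    c,sn=np.cos(s[2]),np.sin(s[2]); out=[]
    for X,uv in pts:
        W=np.array([s[0]+c*X[0]-sn*X[1],s[1]+sn*X[0]+c*X[1],X[2]]); out+=list(proj(p,W)-uv)
    return np.array(out)
r=least_squares(res,[.55,-.21,0],loss='soft_l1');print(r.x[:2],np.degrees(r.x[2]));print(np.round(r.fun if 0 else res(r.x),1).reshape(-1,2))
for X,uv in pts: print(X,np.round(ray(p,*uv,X[2]),4))
# dish from white mask
im=p['image']; g=cv2.cvtColor(im,cv2.COLOR_RGB2GRAY)
m=(g>110).astype(np.uint8); 
n,l,st,ce=cv2.connectedComponentsWithStats(m); k=l[113,398]
c,_=cv2.findContours((l==k).astype(np.uint8),0,2); e=cv2.fitEllipse(max(c,key=len)); print(e,st[k])
for z in (.009,.018): print(ray(p,*e[0],z))
cc=max(c,key=len)[:,0,:]; W=np.array([ray(p,*q,.014) for q in cc]); print(W.min(0),W.max(0),(W.min(0)+W.max(0))/2)
E
```

```text
[ 0.55721851 -0.21990201] 0.010802127232853082
[[-0.7 -1.7]
 [-1.1 -3. ]
 [-0.2  1.4]
 [ 1.4  0.1]
 [-0.3  0. ]
 [ 1.6  1.8]]
(-0.104, 0, 0) [ 0.4542 -0.2225  0.    ]
(0.104, 0, 0) [ 0.6634 -0.2244  0.    ]
(-0.104, -0.085, 0.065) [ 0.4535 -0.3028  0.065 ]
(0.104, 0, 0.065) [ 0.6596 -0.2197  0.065 ]
(-0.053, 0.036, 0.016) [ 0.5046 -0.1839  0.016 ]
(0.053, 0.036, 0.016) [ 0.6078 -0.1813  0.016 ]
((399.2157287597656, 112.72486114501953), (77.04534912109375, 81.99618530273438), 38.04701614379883) [ 360   73   80   81 5070]
[ 0.55075929 -0.05717612  0.009     ]
[ 0.54869999 -0.05647869  0.018     ]
[ 0.50284253 -0.10515472  0.014     ] [ 0.59669339 -0.01221825  0.014     ] [ 0.54976796 -0.05868648  0.014     ]
```

View pics/w1dish.png

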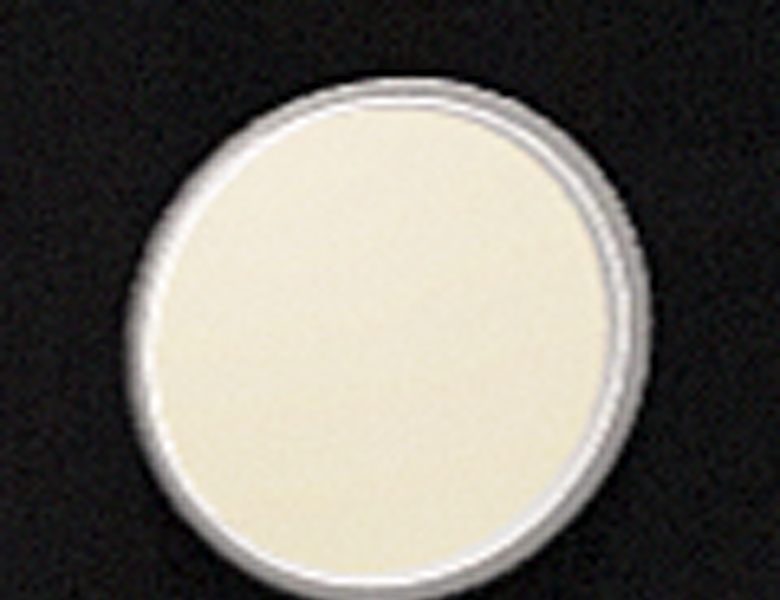

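The dish is at about (0.549, -0.058). The unit's origin is at about (0.557, -0.220) with yaw near 0, so home is about (0.557, -0.173). I'll come down behind the dish with the jaws 51 mm apart.

Emit:
step_arm(dr=[[0, 0, -0.006], [0, 0, -0.006], [0, 0, -0.006], [0, 0, -0.006], [0, 0, -0.006], [0, 0, -0.006], [0, 0, -0.006], [0, 0, -0.006]], xyz=[[0.8, 0.6, 0.5], [1.6, 1.3, 1.0], [2.4, 2.0, 1.6], [3.05, 2.48, 2.5], [3.1, 2.48, 3.6], [3.1, 2.48, 4.7], [3.1, 2.48, 5.7], [3.1, 2.48, 6.3]], gripper=[0.6, 0.6, 0.6, 0.6, 0.6, 0.6, 0.6, 0.6])

```text
time: 4.25
ee_pos: [0.5487, 0.0221, 0.0437]
tcp_rot: [-179.8, 0.0, 90.1]
wrist_force: [0.4, -0.1, -0.1]
opening: 0.0513
```

Run:
```python
from h import *
plan([0.549,0.02,0.004],90)
p=bot.camera('wrist'); save(p,'wrist2')
```

```text
pos [0.5487 0.0221 0.0437] [-1.7978e+02  1.0000e-02  9.0080e+01] t 4.25
xyz [-0.054  0.01   0.992] dr [-0.004  0.     0.001]
```

View pics/wrist2.png

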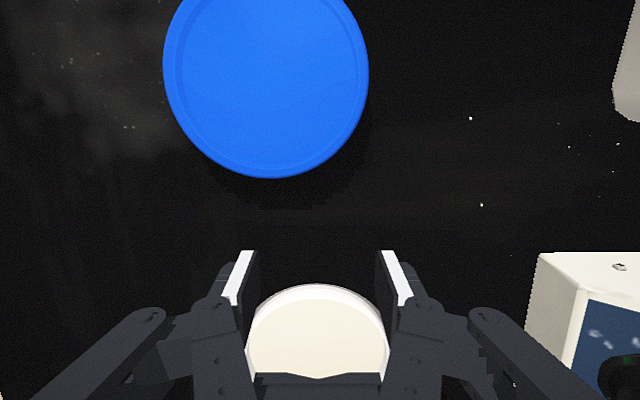

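Emit:
step_arm(dr=[[0, 0, 0], [0, 0, 0], [0, 0, 0], [0, 0, 0], [0, 0, 0], [0, 0, 0], [0, 0, 0], [0, 0, 0]], xyz=[[0, 0, 0.4], [0, 0, 0.7], [0, 0, 0.9], [0, 0, 0.95], [-0.15, 0, 0.95], [-0.35, 0, 0.95], [-0.55, 0, 0.95], [-0.65, 0, 0.95]], gripper=[0.6, 0.6, 0.6, 0.6, 0.6, 0.6, 0.6, 0.6])

```text
time: 5.1
ee_pos: [0.5506, -0.0051, 0.0098]
tcp_rot: [180.0, 0.0, 90.0]
wrist_force: [0.5, -0.4, -0.6]
opening: 0.0512
```

Run:
```python
from h import *
plan([0.557,-0.126,0.006],90)
p=bot.camera('wrist'); save(p,'wrist3')
p=bot.camera('scene'); cv2.imwrite('pics/scene3.png',cv2.resize(p['image'][140:310,240:430,::-1],(670,600),interpolation=cv2.INTER_CUBIC))
```

```text
pos [ 0.5506 -0.0051  0.0098] [1.7996e+02 1.0000e-02 9.0010e+01] t 5.1
xyz [-3.024  0.158  0.095] dr [0.001 0.    0.   ]
```

View pics/wrist3.png

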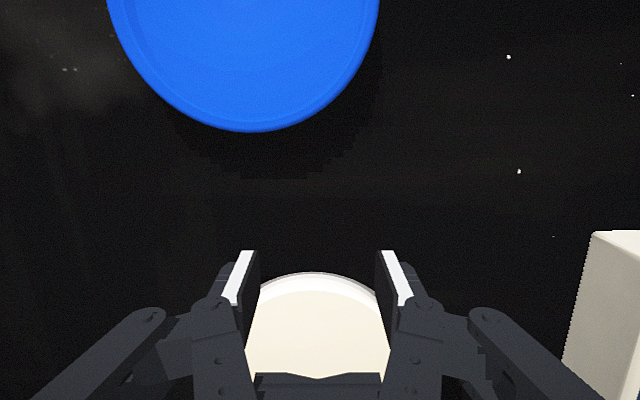

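View pics/scene3.png

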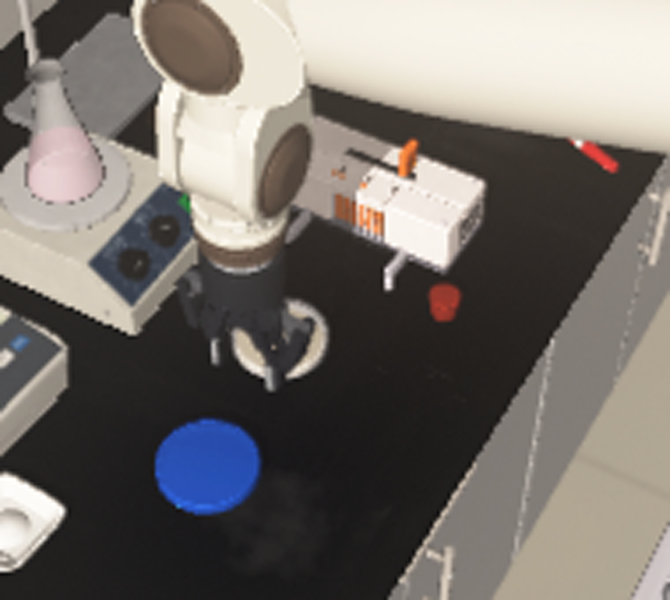

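Emit:
step_arm(dr=[[0, 0, 0], [0, 0, 0], [0, 0, 0], [0, 0, 0], [0, 0, 0], [0, 0, 0], [0, 0, 0], [0, 0, 0]], xyz=[[0.2, 0, 0.05], [0.2, 0, 0.14], [0.2, 0, 0.14], [0.1, 0, 0.14], [-0.05, 0, 0.14], [-0.2, 0, 0.14], [-0.4, 0, 0.14], [-0.6, 0.0, 0.14]], gripper=[0.6, 0.6, 0.6, 0.6, 0.6, 0.6, 0.6, 0.6])

```text
time: 6.0
ee_pos: [0.5504, -0.0288, 0.0037]
tcp_rot: [180.0, -0.0, 90.0]
wrist_force: [0.4, -0.2, 0.7]
opening: 0.0513
```

Run:
```python
from h import *
plan([0.557,-0.126,0.005],90)
p=bot.camera('wrist'); save(p,'wrist4')
```

```text
pos [ 0.5504 -0.0288  0.0037] [179.99  -0.    90.05] t 6.0
xyz [-2.43   0.162 -0.031] dr [ 0.    -0.     0.001]
```

View pics/wrist4.png

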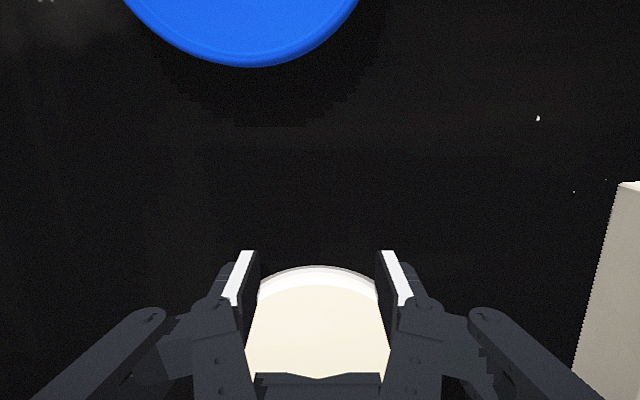

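Contact is made and the dish is centred in the fork, so I'll keep pushing slowly.

Emit:
step_arm(dr=[[0, 0, 0], [0, 0, 0], [0, 0, 0], [0, 0, 0], [0, 0, 0], [0, 0, 0], [0, 0, 0], [0, 0, 0]], xyz=[[-0.2, 0.02, 0], [-0.4, 0.05, 0], [-0.6, 0.08, 0], [-0.8, 0.12, 0], [-1.0, 0.16, 0], [-1.2, 0.16, 0], [-1.4, 0.16, 0], [-1.5, 0.16, 0]], gripper=[0.6, 0.6, 0.6, 0.6, 0.6, 0.6, 0.6, 0.6])

```text
time: 6.85
ee_pos: [0.5569, -0.0888, 0.0037]
tcp_rot: [180.0, 0.0, 90.0]
wrist_force: [0.5, 0.2, 0.2]
opening: 0.0515
```

Run:
```python
from h import *
plan([0.557,-0.126,0.005],90)
p=bot.camera('wrist'); save(p,'wrist5')
p=bot.camera('top'); cv2.imwrite('pics/top5.png',cv2.resize(p['image'][150:270,260:400,::-1],(700,600),interpolation=cv2.INTER_CUBIC))
p=bot.camera('scene'); cv2.imwrite('pics/scene5.png',cv2.resize(p['image'][160:270,280:400,::-1],(654,600),interpolation=cv2.INTER_CUBIC))
```

```text
pos [ 0.5569 -0.0888  0.0037] [1.800e+02 1.000e-02 9.003e+01] t 6.85
xyz [-0.93   0.003 -0.033] dr [0.    0.    0.001]
```

View pics/scene5.png

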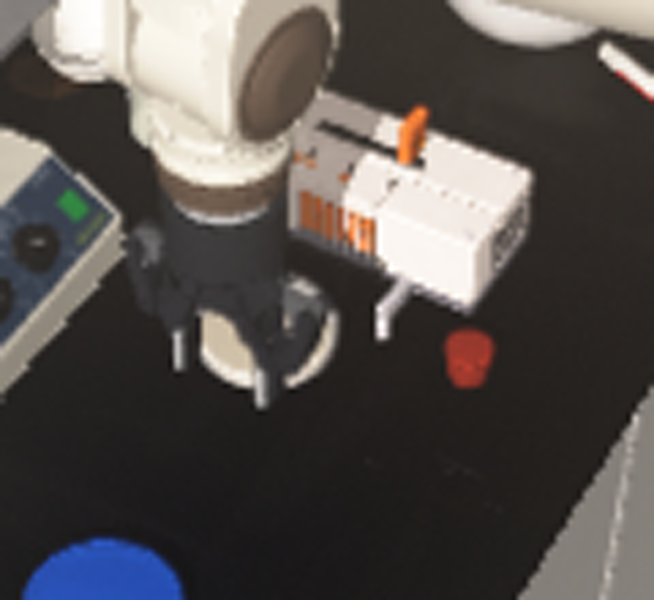

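View pics/top5.png

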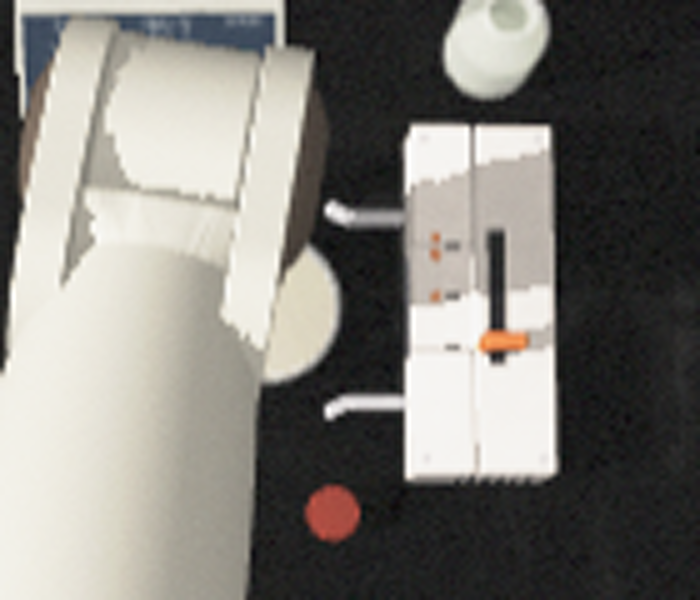

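View pics/wrist5.png

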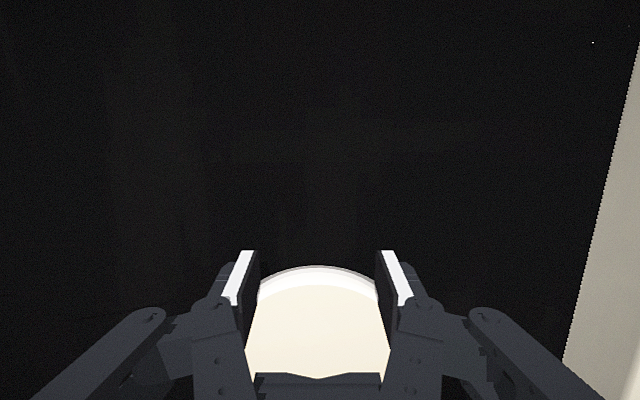

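Emit:
step_arm(dr=[[0, 0, 0], [0, 0, 0], [0, 0, 0], [0, 0, 0], [0, 0, 0], [0, 0, 0], [0, 0, 0], [0, 0, 0]], xyz=[[-0.15, 0, 0], [-0.3, 0, 0], [-0.45, 0, 0], [-0.6, 0, 0], [-0.7, 0, 0], [-0.78, 0, 0], [-0.84, 0, 0], [-0.88, 0, 0]], gripper=[0.6, 0.6, 0.6, 0.6, 0.6, 0.6, 0.6, 0.6])

```text
time: 7.8
ee_pos: [0.5569, -0.1234, 0.0037]
tcp_rot: [-180.0, -0.0, 90.0]
wrist_force: [-0.6, 1.4, -0.8]
opening: 0.0514
```

Run:
```python
from h import *
plan([0.557,-0.126,0.005],90); print(bot.get_obs()['wrist_force'])
p=bot.camera('top'); cv2.imwrite('pics/top6.png',cv2.resize(p['image'][150:270,260:400,::-1],(700,600),interpolation=cv2.INTER_CUBIC))
```

```text
pos [ 0.5569 -0.1234  0.0037] [-180.     -0.     90.05] t 7.8
xyz [-0.065  0.003 -0.033] dr [-0.    -0.     0.001]
[-0.55203874  1.3679098  -0.81646142]
```

View pics/top6.png

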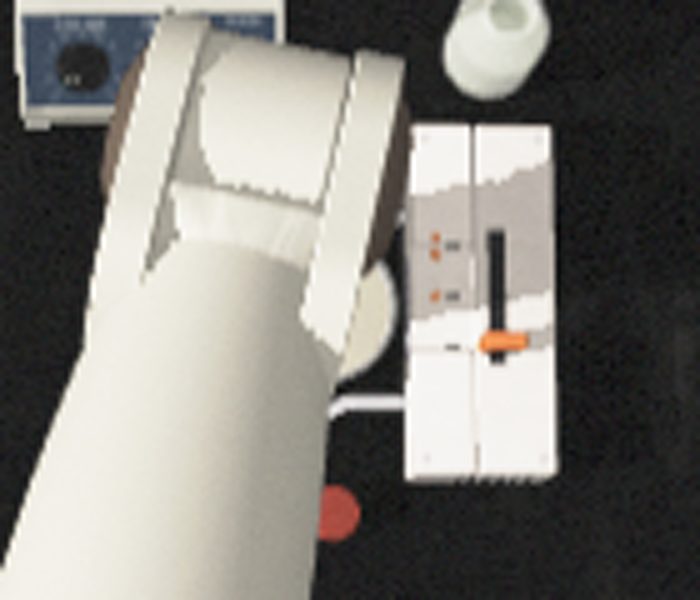

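Emit:
step_arm(dr=[[0, 0, 0], [0, 0, 0], [0, 0, 0], [0, 0, 0], [0, 0, 0], [0, 0, 0], [0, 0, 0], [0, 0, 0]], xyz=[[-0.02, 0, 0], [-0.04, 0, 0], [-0.06, 0, 0], [-0.08, 0, 0], [-0.08, 0, 0], [-0.08, 0, 0], [-0.08, 0, 0], [-0.08, 0, 0]], gripper=[0.6, 0.6, 0.6, 0.6, 0.6, 0.6, 0.6, 0.6])

```text
time: 8.65
ee_pos: [0.5569, -0.1264, 0.0037]
tcp_rot: [180.0, 0.0, 90.1]
wrist_force: [0.2, -0.5, -0.2]
opening: 0.0509
```

Emit:
step_arm(dr=[[0, 0, 0], [0, 0, 0], [0, 0, 0], [0, 0, 0], [0, 0, 0], [0, 0, 0], [0, 0, 0], [0, 0, 0]], xyz=[[-0.02, 0, 0], [-0.04, 0, 0], [-0.06, 0, 0], [-0.08, 0, 0], [-0.08, 0, 0], [-0.08, 0, 0], [-0.08, 0, 0], [-0.08, 0, 0]], gripper=[0.6, 0.6, 0.6, 0.6, 0.6, 0.6, 0.6, 0.6])

```text
time: 9.45
ee_pos: [0.5569, -0.1282, 0.0036]
tcp_rot: [-180.0, -0.2, 90.1]
wrist_force: [0.4, 8.9, 1.4]
opening: 0.0513
```

Run:
```python
from h import *
for i in range(2):
    p=bot.camera('top'); print(np.round(bot.get_obs()['wrist_force'],2),bot.get_obs()['ee_pos'])
cv2.imwrite('pics/top7.png',cv2.resize(p['image'][190:250,310:380,::-1],(700,600),interpolation=cv2.INTER_CUBIC))
```

```text
[-0.02  8.82  0.33] [ 0.55690197 -0.12820935  0.00359325]
[0.1  7.83 1.22] [ 0.5569182  -0.12821256  0.00362547]
```

View pics/top7.png

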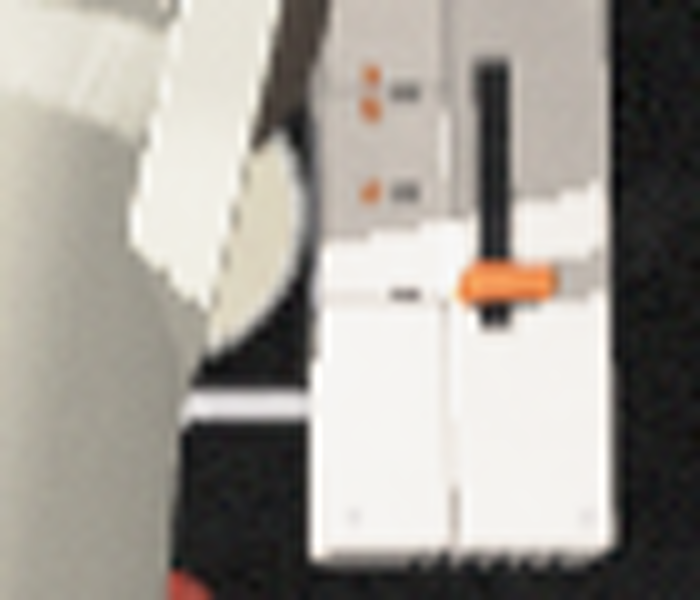

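8 N against the stop, so the dish is home. I'll retreat, rise and check.

Emit:
step_arm(dr=[[0, 0, 0], [0, 0, 0], [0, 0, 0], [0, 0, 0], [0, 0, 0], [0, 0, 0], [0, 0, 0], [0, 0, 0]], xyz=[[0.1, 0, 0], [0.3, 0, 0], [0.6, 0, -0.1], [0.7, 0, -1.0], [0.7, -0.3, -2.1], [0.7, -0.9, -3.2], [0.7, -1.7, -4.2], [0.7, -2.5, -5.1]], gripper=[0.6, 0.6, 0.6, 0.6, 0.6, 0.6, 0.3, 0])

```text
time: 10.35
ee_pos: [0.4558, -0.101, 0.2098]
tcp_rot: [179.9, 0.0, 90.1]
wrist_force: [1.2, 0.7, 1.1]
opening: 0.0229
```

Run:
```python
from h import *
plan([0.47,-0.271,0.2],90)
p=bot.camera('wrist'); save(p,'wrist8')
p=bot.camera('top'); cv2.imwrite('pics/top8.png',cv2.resize(p['image'][150:270,260:400,::-1],(700,600),interpolation=cv2.INTER_CUBIC))
```

```text
pos [ 0.4558 -0.101   0.2098] [1.7994e+02 3.0000e-02 9.0090e+01] t 10.35
xyz [-4.25   0.347  0.248] dr [0.001 0.    0.002]
```

View pics/wrist8.png

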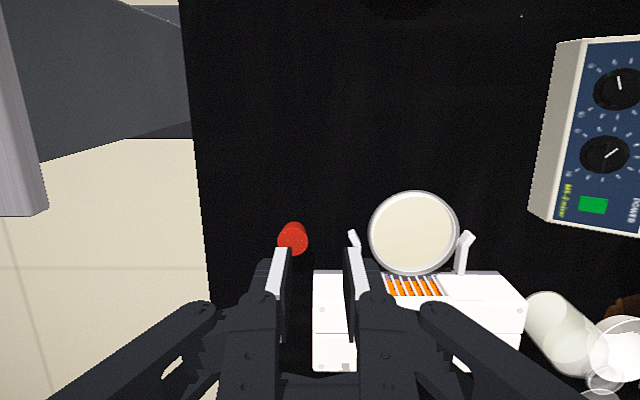

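View pics/top8.png

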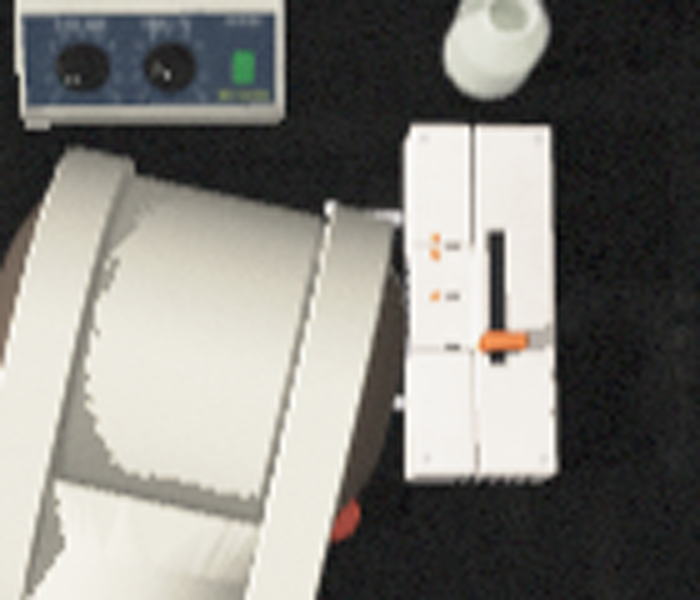

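Run:
```python
from h import *
p=bot.camera('wrist')
print('dish L,R,T',ray(p,368.5,233,.014),ray(p,459.5,233,.014),ray(p,414,190,.016))
print('rails bend/tips',ray(p,355,231,.016),ray(p,467,232,.016), 'foot',ray(p,313,271,0),ray(p,506,272,0))
for n in ['top','scene']:
    p=bot.camera(n); im=p['image'].astype(int)
    m=(im[...,0]>180)&(im[...,1]>60)&(im[...,1]<150)&(im[...,2]<80)
    k,l,st,ce=cv2.connectedComponentsWithStats(m.astype(np.uint8))
    for i in range(1,k):
        if st[i,4]>8 and 300<ce[i][0]<400: print(n,st[i],ce[i],ray(p,*ce[i],.1))
    for X in [(.527,-.271,.104),(.527,-.258,.104),(.527,-.284,.104),(.527,-.271,.072)]: print(X,proj(p,np.array(X)))
```

```text
dish L,R,T [ 0.51333702 -0.17482113  0.014     ] [ 0.61035808 -0.17515639  0.014     ] [ 0.55709212 -0.12661033  0.016     ]
rails bend/tips [ 0.49865389 -0.17159548  0.016     ] [ 0.61727214 -0.17314619  0.016     ] foot [ 0.45421651 -0.22812817  0.        ] [ 0.67666302 -0.23046137  0.        ]
top [356 218   8   2   9] [359.11111111 218.88888889] [ 0.52169298 -0.26442813  0.1       ]
(0.527, -0.271, 0.104) [361.577028   216.85899742]
(0.527, -0.258, 0.104) [356.99883964 216.84496993]
(0.527, -0.284, 0.104) [366.1529596 216.873018 ]
(0.527, -0.271, 0.072) [360.08169559 218.28755773]
(0.527, -0.271, 0.104) [355.01552396 180.61953509]
(0.527, -0.258, 0.104) [353.26721204 182.76515557]
(0.527, -0.284, 0.104) [356.74575225 178.4961078 ]
(0.527, -0.271, 0.072) [354.62466565 187.23741662]
```

Emit:
step_arm(dr=[[0, 0, 0], [0, 0, 0], [0, 0, 0], [0, 0, 0], [0, 0, 0], [0, 0, 0], [0, 0, 0], [0, 0, 0]], xyz=[[-0.8, 0.1, 0], [-1.8, 0.2, 0], [-2.8, 0.3, 0], [-3.7, 0.35, 0.3], [-4.2, 0.35, 0.9], [-4.2, 0.35, 1.7], [-4.2, 0.35, 2.4], [-4.2, 0.35, 2.7]], gripper=[0, 0, 0, 0, 0, 0, 0, 0])

```text
time: 11.4
ee_pos: [0.4697, -0.2687, 0.0949]
tcp_rot: [-179.7, -0.2, 90.0]
wrist_force: [0.3, -0.4, 0.6]
opening: -0.0
```

Run:
```python
from h import *
plan([0.47,-0.269,0.084],90)
p=bot.camera('wrist'); save(p,'wrist9')
p=bot.camera('scene'); cv2.imwrite('pics/scene9.png',cv2.resize(p['image'][150:260,290:410,::-1],(654,600),interpolation=cv2.INTER_CUBIC))
```

```text
pos [ 0.4697 -0.2687  0.0949] [-179.67   -0.19   90.05] t 11.4
xyz [-0.008  0.009  0.273] dr [-0.006 -0.003  0.001]
```

View pics/wrist9.png

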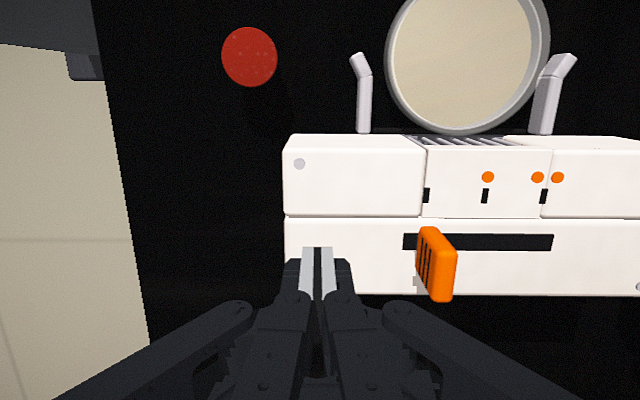

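View pics/scene9.png

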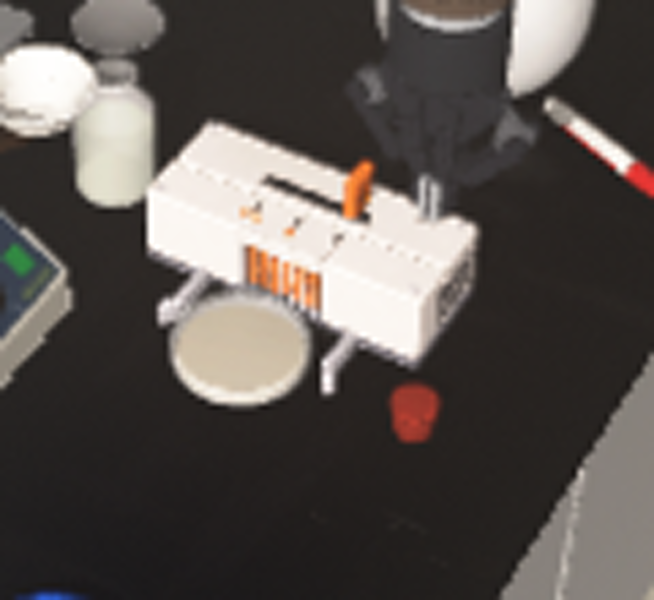

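The dish is home against the stop with the lever still shut. Now I'll lower the closed fingers beside the lever and push it in +x.

Emit:
step_arm(dr=[[-0.003, 0, 0], [-0.005, 0, 0], [-0.005, 0, 0], [-0.005, 0, 0], [-0.005, 0, 0], [-0.005, 0, 0], [-0.005, 0, 0], [-0.005, 0, 0]], xyz=[[0, 0, 0.15], [0, 0, 0.27], [0, 0.2, 0.27], [0, 0.45, 0.27], [0, 0.65, 0.27], [0, 0.85, 0.27], [0, 1.05, 0.27], [0, 1.25, 0.27]], gripper=[0, 0, 0, 0, 0, 0, 0, 0])

```text
time: 12.3
ee_pos: [0.521, -0.2697, 0.0891]
tcp_rot: [179.8, 0.0, 90.0]
wrist_force: [-3.8, -0.7, 2.1]
opening: -0.0
```

Run:
```python
from h import *
plan([0.57,-0.269,0.084],90)
p=bot.camera('wrist'); save(p,'wrist10');print(bot.get_obs()['wrist_force'])
```

```text
pos [ 0.521  -0.2697  0.0891] [1.7981e+02 2.0000e-02 9.0040e+01] t 12.3
xyz [0.018 1.224 0.133] dr [0.003 0.    0.001]
[-0.34555719  0.97417552 -0.685841  ]
```

View pics/wrist10.png

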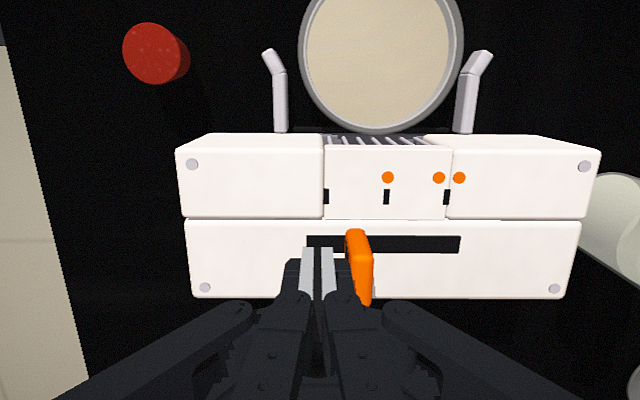

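Emit:
step_arm(dr=[[0, 0, 0], [0, 0, 0], [0, 0, 0], [0, 0, 0], [0, 0, 0], [0, 0, 0], [0, 0, 0], [0, 0, 0]], xyz=[[0, 0.15, 0.1], [0, 0.3, 0.1], [0, 0.45, 0.1], [0, 0.6, 0.1], [0, 0.75, 0.1], [0, 0.85, 0.1], [0, 0.95, 0.1], [0, 1.05, 0.1]], gripper=[0, 0, 0, 0, 0, 0, 0, 0])

```text
time: 13.15
ee_pos: [0.5638, -0.2696, 0.0853]
tcp_rot: [179.7, 0.0, 90.1]
wrist_force: [0.7, 0.5, 0.7]
opening: 0.0
```

Run:
```python
from h import *
plan([0.57,-0.269,0.084],90)
p=bot.camera('wrist'); save(p,'wrist11');print(bot.get_obs()['wrist_force'])
```

```text
pos [ 0.5638 -0.2696  0.0853] [179.66   0.    90.07] t 13.15
xyz [0.014 0.155 0.034] dr [0.006 0.    0.001]
[-0.29513532  0.43089586  0.59925739]
```

View pics/wrist11.png

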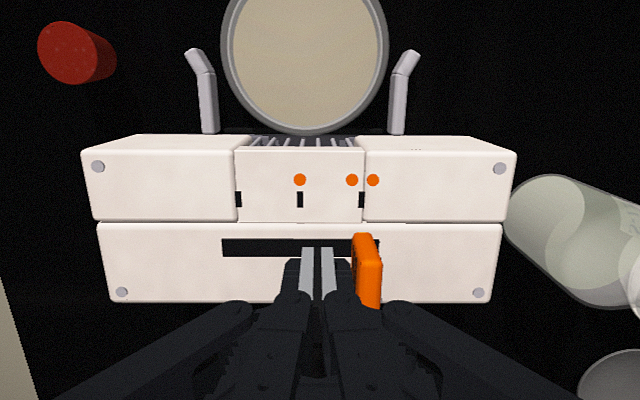

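The lever seems to have sprung on to the end. I'll push gently to confirm the stop.

Emit:
step_arm(dr=[[0, 0, 0], [0, 0, 0], [0, 0, 0], [0, 0, 0], [0, 0, 0], [0, 0, 0], [0, 0, 0], [0, 0, 0]], xyz=[[0, 0.03, 0], [0, 0.06, 0], [0, 0.09, 0], [0, 0.12, 0], [0, 0.15, 0], [0, 0.18, 0], [0, 0.21, 0], [0, 0.21, 0]], gripper=[0, 0, 0, 0, 0, 0, 0, 0])

```text
time: 14.0
ee_pos: [0.5674, -0.2695, 0.0852]
tcp_rot: [-179.8, -0.0, 90.0]
wrist_force: [-23.2, 1.2, 11.0]
opening: -0.0
```

The stop held at 23 N. I'll back off, rise and check.

Emit:
step_arm(dr=[[0, 0, 0], [0, 0, 0], [0, 0, 0], [0, 0, 0], [0, 0, 0], [0, 0, 0], [0, 0, 0], [0, 0, 0]], xyz=[[0, -0.2, 0], [0, -0.6, 0], [0, -1.0, -0.4], [0, -1.4, -1.2], [0, -1.8, -2.2], [0, -2.4, -3.2], [0, -3.0, -4.0], [0, -3.0, -4.0]], gripper=[0, 0, 0, 0, 0, 0, 0, 0])

```text
time: 14.8
ee_pos: [0.45, -0.2704, 0.2504]
tcp_rot: [179.3, 0.2, 90.0]
wrist_force: [0.9, 0.2, 0.1]
opening: -0.0
```

Run:
```python
from h import *
o=bot.get_obs();print(o['ee_pos'],o['wrist_force'],o['time'])
p=bot.camera('wrist'); save(p,'wrist12')
p=bot.camera('top'); cv2.imwrite('pics/top12.png',cv2.resize(p['image'][150:270,260:400,::-1],(700,600),interpolation=cv2.INTER_CUBIC))
im=p['image'].astype(int)
print([ (x,proj(p,np.array([.557+x,-.270,.09]))) for x in (-.03,0,.03)])
m=(im[...,0]>170)&(im[...,1]>60)&(im[...,1]<150)&(im[...,2]<80); ys,xs=np.nonzero(m); s=(xs>352)&(xs<372); print(xs[s].mean(),ys[s].mean(),s.sum())
```

```text
[ 0.44996723 -0.27039266  0.25039586] [0.88603228 0.23697425 0.13127389] 14.8
[(-0.03, array([360.56510587, 217.49216214])), (0, array([360.3817343 , 207.14356947])), (0.03, array([360.19979245, 196.87566311]))]
359.5 197.9 10
```

View pics/wrist12.png

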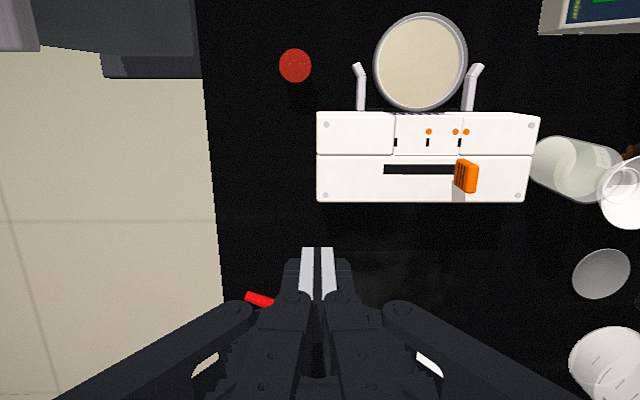

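View pics/top12.png

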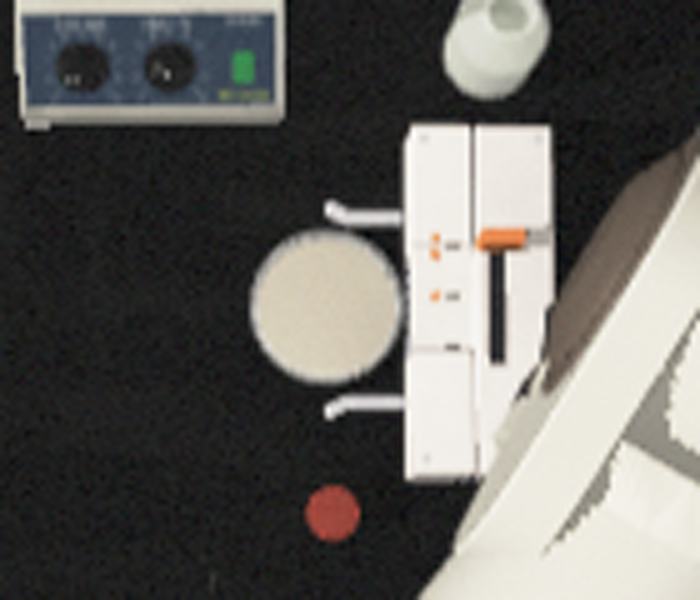

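The lever is at the two-dot open end (198 px row; 197 predicted for +30 mm). The dish sits centred against the face, the bung and bottle haven't moved, and the arm is clear. I'm handing it in.

```bash
python3 -c "
from workcell import bot
print(bot.job_done())"
```

```text
the job is handed in; nothing more can be done
None
```

I pushed the petri dish home between the rails and slid the damper lever to its fully open stop, then handed the job in at about 15 s of the 50 s allowed. Handing in gives no verdict, so the result rests on my own checks below.

- **Dish:** I pushed it flat along the worktop with the half-open fingers until it met the stop, with about 8 N at the wrist. The last top view shows it against the unit's face and about 2 to 3 mm off the middle of the rails. The damper was still shut at that point.
- **Damper lever:** I pushed it with the closed fingers past the half-open notch. A gentle extra push then met a hard stop at 23 N. After the arm backed away, the lever stayed at its open end: pixel row 197.9 in the top view, against 196.9 predicted for fully open.
- **Other things:** The bung and bottle look unmoved in the last top view. I did not re-measure the weighing boat, timer and marker pen; the arm did not go near them at table height. The arm ended clear of everything.

**Disagreements:** The first camera estimates of the dish's position differed by up to about 14 mm between views. I used the close wrist view for both dish and unit and relied on contact force for the final fit. The stop was met about 2 mm beyond where I had estimated it, close to the cameras' accuracy.

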